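# Snap open the drying stand and lay the long scraper pad on it

## Robot

A 6-joint arm with a two-finger parallel gripper is mounted at the origin on the work surface. World frame = base frame: x ahead of the robot, y to its left, z up, the work surface at z = 0. Lengths are in m, angles in rad, forces in N, time in s.
With the tool pointing down it reaches from about 0.3 to 0.75 m from the base axis. Payload 8.5 kg.
Tool frame: the origin (TCP) lies on the centre line of the jaws, within the pads' length; the fingertips stand 8 mm ahead of it and the grasp point (between the pads) lies 11 mm behind it; z points along the fingers, y is the direction in which the jaws open and shut (so a half turn about z gives the same grasp; the last joint's range is limited). The gripper opens to 88 mm and grips with 3 to 60 N. Pads are 18 mm wide; open, the fingers measure 123 mm over their backs; the gripper's body (75 mm by 187 mm) begins 45 mm behind the grasp point.
Start: joints at [0.936, 0.381, 1.297, -0, 1.464, -0.215], TCP at [0.224, 0.502, 0.247] pointing down, gripper open.
Joint ranges: [-3.11, 3.11], [-0.89, 2.33], [0.22, 2.48], [-1.42, 4.56], [0.17, 2.85], [-2.88, 2.88]. Speed limits (rad/s): [2.39, 2.39, 3.14, 3.14, 3.14, 3.14].

## Interface

Orientations are given as a 3x3 rotation matrix whose columns are the frame's x, y, z axes.
In Python, from station import * gives the robot as it stands. The module is installed in compiled form; this text tells all that it offers.
- The arm moves only by the shell command python3 -m pendant 'ROWS'. ROWS is JSON, one flat list of numbers, 7 for each row, row after row: the turn, a rotation vector about the tool's x, y, z in degrees, then the shift along the tool's x, y, z in m, then the finger opening in m, from 0 to 0.0881. A call has 1 to 10 rows; each row is the pose to reach, as a shift and turn from the pose commanded when the call began, along the tool's axes at that moment; what a row does not reach only later rows make up. A row lasts 1/12 s, in which the tool goes at most 41.7 mm and 7.16 degrees, less where a joint would pass 70% of its speed; a pose out of reach is approached as far as the arm can. A call with a gripper value outside its range is refused whole. The fingers move at their own pace and stop on an object; the grip force is fixed at half the most. Time passes only in rows, so rows that repeat a pose let the fingers close. It gives the time, the measured TCP pose, the force and the opening at its end, in the units of the state.
- read_state(): the state, without advancing time (a new reading comes with each control period).
- get_image(name): name is "scene" or "top"; returns (picture, depth): 420x560x3 uint8, red, green, blue; 420x560 float32, m along the optical axis (not along the pixel's ray), 0 where there is no reading.
- camera_model(name): a dict with "vfov" (degrees; the focal length in pixels is half the picture's height over the tangent of half this angle, whatever the lens; pixels are square), "cx", "cy" (the principal point, pixels), "eye" and "orientation" of the camera in the world. Camera axes: x right, y down, z forward; pixel columns grow to the right and rows downward; lengths in m; the calibration is good to about 2 mm. A picture is of the moment at which its call begins. camera_model takes no time and is no camera call.
- hand_in(): hands the job in, once; it reports no verdict.
Trained networks look in the newest picture that a camera, given by its name, has taken for a name from the list of things; names that differ only in an ending like _2 or _b are one class to them, and where a whole thing is asked for, a point or a joint stands for the part that bears it (a point fixed in the world has none). Each returns a list of dicts, best first, with "p" (0 to 1); they miss things now and then, are a little off and sometimes report something else, mostly with a low value. They report only what shows in the picture. A call takes as long as a camera call. They do not tell look-alikes from the thing itself.
- find_in(camera, name): "xyz" ([x, y, z] in m, in world coordinates, good to about 4 mm: the middle of the surface that is visible of it).
The state is a dict: "time": time; "joint_positions": joint angles; "joint_velocities": joint speeds; "joint_torque": joint torques, N m; "tcp_pos": TCP position; "orientation": TCP orientation; "ft_force": force on the tool from outside, world axes, zero at the start; "ft_torque": the same for the moment, N m; "width": finger opening in m.
Only numpy, scipy, OpenCV 4.12 (cv2) and the standard library are available. Lean on these libraries where they do the work, as an engineer would, in place of code of your own. Each camera call takes 0.05 s, during which the arm holds its last target. There are 200 camera calls.

## Task

Lift the white folding stand until it snaps open and stays up, then take the longer of the two blue scraper pads and lay it, rib up and lengthwise, in the middle of the sloping rest with one end against the bottom lip. Lower it flat onto the slope, keeping hold until it lies there, without pressing so hard that the stand folds again. Let go, and leave the shorter pad, soap dish, bottle, tumbler, jar and nail brush where they are.

Things in the scene. Friction and masses are not known exactly. Their poses are not given: they have to be found in the camera images.
- stand: The fixed white base frame of the folding drying stand, 150 mm (x) by 112 mm (y), 12 mm high, with two side ears 34 mm high at the hinge end. Origin: centre of its underside on the shelf. Its x axis points from the flap's hinge to the tongue, roughly away from the robot; z up. The flap's hinge axis is parallel to the stand's y axis and lies at x = -70 mm, z = 18 mm in this frame.
- flap (a joint): Opening angle of the stand's flap (rad): 0 = folded, level; 0.45 = fully open, its far end raised by 26 degrees and held against a stop. An over-centre spring pulls it to whichever end is nearer; the dead centre is at about 0.23. Raising it takes up to about 10 N at the tongue; once open, a push of more than about 15 N down on the middle of a pad lying there starts to fold it. The effort is greatest at the start. The hinge is damped (0.2 N m s/rad).
- tongue (a point): Centre of the lifting tongue, a white tab 24 mm wide (along the stand's y), 12 mm thick, that sticks out 34 mm past the flap's far end, in the flap's plane; it overhangs the base so that a finger fits on either side. It lies 143 mm from the hinge axis; 18 mm above the shelf when folded. Axes: x along the flap from hinge to tongue, y along the hinge, z out of the rest face; they turn with the flap.
- rest (a point): Point on the flap's upper face (the rest) at the middle of the bottom lip's inner face. Axes as for the tongue: x up the slope, y along the lip, z out of the rest face; they turn with the flap. The rest is 120 mm long from here and 80 mm wide; the lip stands 10 mm above it across the whole width. It lies 6 mm along x and 4 mm along z from the hinge axis. The tongue's faces stand 2 mm proud of the rest, beyond it.
- long_pad_grip (a point): Centre of the longer stiff blue scraper pad, half-way up (13 mm above its underside): slab 100 mm (x) by 50 mm (y) by 10 mm thick with a raised rib along the middle of its top, 60 mm long (x), 18 mm wide (y), 16 mm high (26 mm in all). About 80 g. z out of the ribbed face. It starts flat on the shelf, rib up.
- short_pad_grip (a point): The same point of the shorter blue scraper pad, to be left alone: slab 68 by 50 by 10 mm, rib 40 mm long, 18 mm wide, 16 mm high. It lies beside the long one; which is on which side varies.
- soap_dish: White ceramic soap dish, 115 by 80 mm, 22 mm high, loose. Origin: centre of its underside. Leave alone.
- bottle: Empty amber bottle with a black cap, 64 mm across, 150 mm high, loose. Origin: centre of its underside. Leave alone.
- tumbler: White tumbler, 72 mm across, 95 mm high, loose. Origin: centre of its underside. Leave alone.
- jar: Glass jar, 60 mm across, 60 mm high, loose. Origin: centre of its underside. Leave alone.
- nail_brush: Wooden nail brush, 95 by 38 mm, 26 mm high, loose. Origin: centre of its underside. Leave alone.
Things that resemble listed ones, but are neither listed nor needed, are in the scene too. What is shaped like the part that bears long_pad_grip but orange is not meant. What is shaped like the stand but orange is not meant.

How it is judged:
By the outcome, as a careful person would: the job done as asked, in the order asked, and still so for the second after the job is handed in, with the robot touching nothing.
It also fails if it takes over 58 s, if anything falls off the work surface, if the arm or the gripper's body presses on something with over 40 N, if the wrist force passes 120 N, or if a joint passes its speed limit or range.

## Working session

There is one attempt and no reset: what is moved stays moved. The work goes in short steps, Python scripts to look and compute and a shell command to move; the robot and the scene stay as the last step left them, time stands still between calls to the robot, and variables do not carry over. Pictures are saved under pics/ and viewed, about 8 in all and at most 12, crops included, and the job is handed in when it is done.

```bash
mkdir -p pics; cat > h.py <<'E'
from station import *
import numpy as np, cv2
def save(im,n): cv2.imwrite('pics/'+n,im[:,:,::-1])
def cloud(name,depth):
    m=camera_model(name); h,w=depth.shape
    f=h/2/np.tan(np.radians(m['vfov'])/2)
    v,u=np.mgrid[:h,:w]
    P=np.stack([(u-m['cx'])/f*depth,(v-m['cy'])/f*depth,depth],-1)
    return P@np.array(m['orientation']).T+np.array(m['eye'])
def px(name,p):
    m=camera_model(name); f=210/np.tan(np.radians(m['vfov'])/2)
    c=(np.array(p)-m['eye'])@np.array(m['orientation']); return (f*c[0]/c[2]+m['cx'],f*c[1]/c[2]+m['cy'])
E
python3 - <<'E'
from h import *
ims=[]
for n in ('scene','top'):
    im,d=get_image(n); np.savez('/tmp/'+n,im=im,d=d); ims.append(im)
    print(n,camera_model(n))
    for t in ['stand','tongue','rest','long_pad_grip','short_pad_grip','soap_dish','nail_brush','bottle','tumbler','jar']:
        for r in find_in(n,t)[:3]:
            print(t,np.round(r['xyz'],3),round(r['p'],2),np.round(px(n,r['xyz'])))
save(ims[0],'s.png');save(ims[1],'t.png')
E
```

```text
scene {'vfov': 56.142483931768695, 'cx': 284.91732778118336, 'cy': 204.96446503691993, 'eye': array([ 1.28877689, -0.17976708,  0.56883769]), 'orientation': array([[ 0.22338265,  0.55771875, -0.79940602],
       [ 0.97442146, -0.10711237,  0.19755951],
       [ 0.02455637, -0.82308975, -0.56738016]])}
stand [0.615 0.128 0.02 ] 0.98 [344. 224.]
stand [0.388 0.099 0.02 ] 0.67 [306. 176.]
tongue [0.611 0.13  0.022] 0.95 [344. 222.]
tongue [0.386 0.106 0.026] 0.9 [308. 173.]
rest [0.612 0.135 0.019] 0.68 [346. 223.]
rest [0.392 0.099 0.024] 0.56 [306. 175.]
long_pad_grip [ 0.542 -0.42   0.013] 0.95 [ 96. 235.]
long_pad_grip [ 0.386 -0.342  0.008] 0.85 [139. 195.]
long_pad_grip [ 0.568 -0.274  0.012] 0.61 [165. 235.]
short_pad_grip [ 0.57  -0.138  0.013] 0.59 [226. 228.]
soap_dish [ 0.706 -0.171  0.009] 0.92 [217. 273.]
soap_dish [0.707 0.384 0.07 ] 0.54 [471. 217.]
nail_brush [0.552 0.305 0.022] 0.77 [401. 200.]
bottle [0.484 0.417 0.074] 0.66 [432. 165.]
tumbler [0.711 0.382 0.069] 0.72 [472. 218.]
jar [ 0.763 -0.336  0.049] 0.79 [123. 292.]
top {'vfov': 54.76739594156584, 'cx': 279.640
[... 353 characters left out ...]
08 0.023] 0.96 [242. 272.]
tongue [0.606 0.135 0.023] 0.8 [233. 196.]
rest [0.604 0.135 0.023] 0.98 [233. 197.]
rest [0.383 0.104 0.021] 0.62 [244. 273.]
long_pad_grip [ 0.544 -0.276  0.01 ] 0.91 [375. 216.]
long_pad_grip [ 0.528 -0.422  0.014] 0.85 [426. 221.]
long_pad_grip [ 0.366 -0.332  0.011] 0.69 [398. 277.]
short_pad_grip [ 0.552 -0.136  0.016] 0.84 [327. 214.]
short_pad_grip [0.6   0.135 0.021] 0.18 [233. 198.]
soap_dish [ 0.702 -0.165  0.009] 0.7 [334. 165.]
nail_brush [0.54  0.318 0.028] 0.86 [169. 219.]
nail_brush [0.7   0.403 0.06 ] 0.25 [139. 162.]
tumbler [0.698 0.398 0.061] 0.77 [140. 163.]
jar [ 0.735 -0.324  0.058] 0.88 [391. 148.]
jar [ 0.545 -0.274  0.009] 0.16 [374. 216.]
```

View pics/s.png

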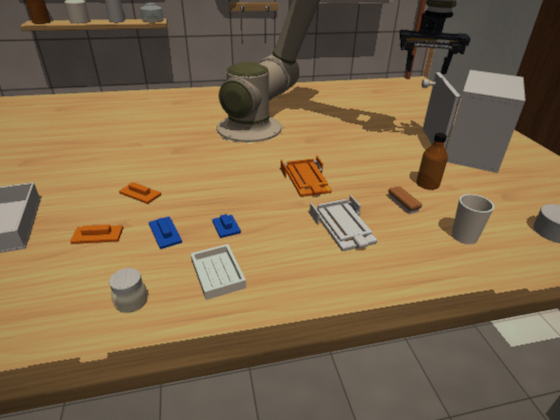

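View pics/t.png

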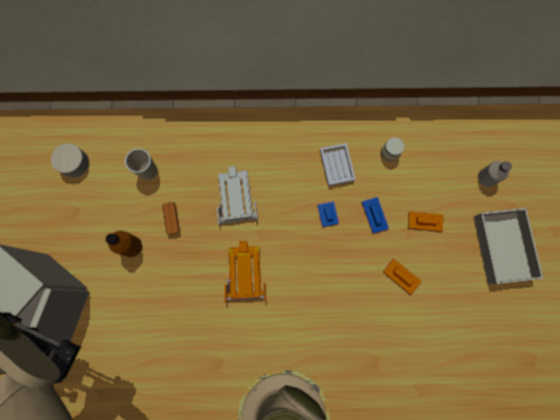

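The scene picture shows the white stand at (344,224) and its orange look-alike at (306,176). The long blue pad is at (165,232) and the short one at (226,225). The two orange pads, at (98,233) and (140,191), are not wanted. In the top picture the same things are: white stand (236,197), long pad (375,216), short pad (327,214).

The two views disagree by about 2 cm, so I'll measure with depth and a crop.

```bash
python3 - <<'E'
from h import *
big=[]
for n in ('scene','top'):
    z=np.load(f'/tmp/{n}.npz'); im,d=z['im'],z['d']; C=cloud(n,d)
    hsv=cv2.cvtColor(im,cv2.COLOR_RGB2HSV)
    # table heights
    print(n,'depth valid',(d>0).mean())
    for (x,y) in [(.45,-.2),(.45,0),(.45,.22),(.65,0),(.65,-.25),(.7,.25),(.3,-.2)]:
        u,v=np.round(px(n,(x,y,0))).astype(int); print('  table',(x,y),np.round(C[v-1:v+2,u-1:u+2].reshape(-1,3).mean(0),4))
    blue=((hsv[...,0]>100)&(hsv[...,0]<130)&(hsv[...,1]>150)).astype(np.uint8)
    k,l,st,_=cv2.connectedComponentsWithStats(blue)
    for i in range(1,k):
        if st[i,4]<60: continue
        P=C[(l==i)&(d>0)]
        s=P[(P[:,2]<.018)&(P[:,2]>.003)];r=cv2.minAreaRect((P[:,:2]*1000).astype(np.float32))
        print(' blue',st[i],np.round(r,1).tolist() if 0 else r,'z pct',np.round(np.percentile(P[:,2],[2,30,50,90,98]),4))
    c=(345,223) if n=='scene' else (237,197)
    white=((hsv[...,1]<60)&(hsv[...,2]>90)).astype(np.uint8)
    m=np.zeros_like(white); m[c[1]-38:c[1]+38,c[0]-45:c[0]+45]=1
    P=C[(white*m>0)&(d>0)]; P=P[(P[:,2]>.004)&(P[:,2]<.05)]
    print(' stand',cv2.minAreaRect((P[:,:2]*1000).astype(np.float32)),np.round(np.percentile(P[:,2],[2,50,90,98]),4))
    c2=(195,230) if n=='scene' else (352,212)
    for cc in (c,c2):
        big.append(cv2.resize(im[cc[1]-37:cc[1]+38,cc[0]-50:cc[0]+50],(400,300),interpolation=cv2.INTER_CUBIC))
save(np.vstack([np.hstack(big[:2]),np.hstack(big[2:])]),'crop.png')
E
```

```text
scene depth valid 0.9960331632653061
  table (0.45, -0.2) [ 0.4535 -0.1997  0.0023]
  table (0.45, 0) [ 0.4549 -0.0008  0.0025]
  table (0.45, 0.22) [0.4519 0.2188 0.0026]
  table (0.65, 0) [ 0.6519 -0.0012  0.0017]
  table (0.65, -0.25) [ 0.651  -0.2493  0.0018]
  table (0.7, 0.25) [0.7024 0.2472 0.0025]
  table (0.3, -0.2) [ 0.3026 -0.1987  0.0019]
 blue [213 215  27  22 402] ((556.3223876953125, -138.80419921875), (64.51862335205078, 47.45249557495117), 10.78390121459961) z pct [0.0054 0.0118 0.0126 0.0279 0.0291]
 blue [150 217  32  31 612] ((551.8226318359375, -275.1256408691406), (96.59844970703125, 47.839637756347656), 16.542545318603516) z pct [0.0054 0.0118 0.0124 0.0278 0.0291]
 stand ((616.8156127929688, 131.15298461914062), (163.98275756835938, 112.71485137939453), 5.721864223480225) [0.0092 0.0239 0.0267 0.0354]
top depth valid 0.995718537414966
  table (0.45, -0.2) [ 0.4502 -0.2012 -0.0007]
  table (0.45, 0) [ 0.4499  0.0011 -0.001 ]
  table (0.45, 0.22) [ 0.4499  0.2205 -0.0015]
  table (0.65, 0) [ 6.51e-01  1.40e-03 -6.00e-04]
  table (0.65, -0.25) [ 0.6513 -0.2501 -0.0017]
  table (0.7, 0.25) [ 7.009e-01  2.506e-01 -3.000e-04]
  table (0.3, -0.2) [ 0.3003 -0.1996 -0.001 ]
 blue [363 198  25  35 494] ((548.239013671875, -276.3792724609375), (94.68975067138672, 45.58295440673828), 16.378921508789062) z pct [0.0048 0.0084 0.01   0.0254 0.0274]
 blue [319 203  19  23 324] ((552.7479858398438, -138.87652587890625), (64.10067749023438, 44.5772819519043), 10.745622634887695) z pct [0.0049 0.0085 0.0102 0.0252 0.0278]
 stand ((614.875, 131.55445861816406), (167.6972198486328, 110.61581420898438), 7.048069000244141) [0.008  0.0207 0.0252 0.0322]
```

View pics/crop.png

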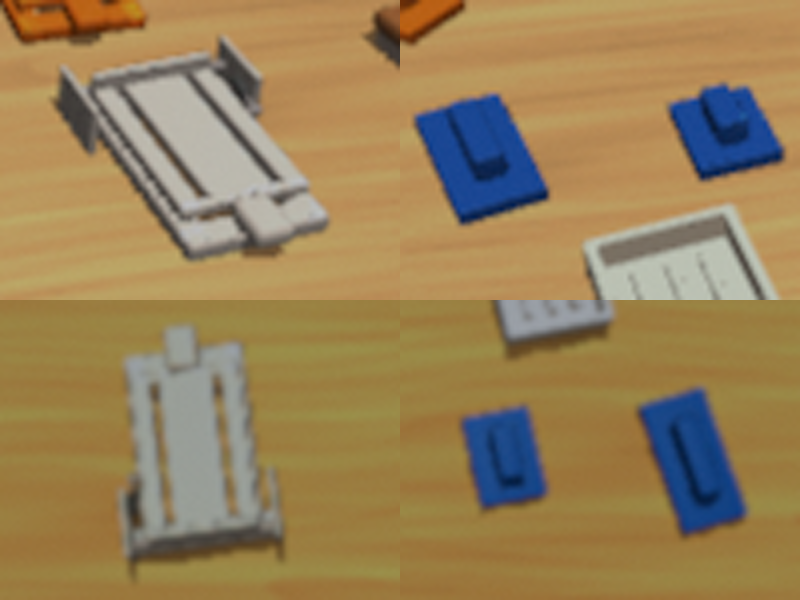

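The crop confirms them: the long blue pad is 97x48 mm with its rib up, and the short one is 64x47. The white stand is folded with its tongue away from the robot. With depth, both views agree to about 3 mm. Next I refine the stand's yaw and plan the approach.

```bash
cat >> h.py <<'E'
from scipy.spatial.transform import Rotation as Ro
def cmd(p,R,base=None):
    s=read_state() if base is None else base
    p0,R0=np.array(s['tcp_pos']),np.array(s['orientation'])
    return np.round(np.r_[np.degrees(Ro.from_matrix(R0.T@R).as_rotvec()),R0.T@(np.array(p)-p0)],4).tolist()
def toolR(yaw,tilt=0,flip=1):
    # tool y along +-stand y; tool z down, tilted forward by tilt about -y
    S=Ro.from_euler('z',yaw)*Ro.from_euler('y',-tilt)
    y=np.array([0,flip,0.]);z=np.array([0,0,-1.]);return S.as_matrix()@np.c_[np.cross(y,z),y,z]
E
python3 - <<'E'
from h import *
s=read_state(); print({k:np.round(v,3).tolist() for k,v in s.items()})
for n,b in (('scene',-.0022),('top',.001)):
    z=np.load(f'/tmp/{n}.npz'); im,d=z['im'],z['d']; C=cloud(n,d)+[0,0,b]
    hsv=cv2.cvtColor(im,cv2.COLOR_RGB2HSV)
    w=(hsv[...,1]<70)&(hsv[...,2]>80)&(d>0)
    P=C[w]
    for it,yaw in enumerate([.11]*2+[0]*3):
        if it>1: yaw=y2
        A=np.array([[np.cos(yaw),np.sin(yaw)],[-np.sin(yaw),np.cos(yaw)]])
        Q=np.c_[(P[:,:2]-[.608,.1305])@A.T,P[:,2]]
        ext=Q[(abs(Q[:,0])<.1)&(abs(Q[:,1])<.07)&(Q[:,2]>.003)]
        t=ext[(ext[:,0]>.078)&(abs(ext[:,1])<.03)]
        body=ext[(abs(ext[:,0])<.05)&(ext[:,2]>.015)&(abs(ext[:,1])<.045)]
        # centreline: median of min/max y in x bins
        xs=np.arange(-.05,.05,.01); c=[np.mean(np.percentile(body[(abs(body[:,0]-x)<.006),1],[2,98])) for x in xs]
        k=np.polyfit(xs,c,1); y2=yaw+np.arctan(k[0])
    print(n,'yaw',y2,np.degrees(y2),'ymid',k[1],'tongue y',t[:,1].min(),t[:,1].max(),'x',t[:,0].max(),'z',np.median(t[:,2]),'x ext',np.percentile(ext[:,0],[.5,99.5]))
    near=C[(d>0)&(C[...,2]>.1)&(C[...,0]>.05)&(C[...,0]<.9)&(abs(C[...,1])<.9)]
    g=np.unique(np.round(near[:,:2],1),axis=0,return_counts=True); print([(a.tolist(),int(c),round(float(near[(np.round(near[:,:2],1)==a).all(1),2].max()),2)) for a,c in zip(*g) if c>60])
yaw=np.radians(6.4)
for f in (1,-1):
    R=toolR(yaw,0,f); S=Ro.from_euler('z',yaw).as_matrix()
    print(f,cmd(S@[.083,0,.1]+[.608,.1305,0],R))
E
```

```text
{'time': 1.1, 'joint_positions': [0.936, 0.381, 1.297, 0.0, 1.464, -0.215], 'joint_velocities': [0.001, 0.001, 0.001, 0.003, -0.001, 0.001], 'joint_torque': [0.002, -43.779, -22.474, 0.072, 0.031, -0.0], 'tcp_pos': [0.224, 0.502, 0.247], 'orientation': [[-0.913, 0.408, -0.0], [0.408, 0.913, -0.0], [0.0, -0.0, -1.0]], 'ft_force': [-0.427, -0.092, 0.325], 'ft_torque': [0.017, -0.018, -0.042], 'width': 0.088}
scene yaw 0.128564536169382 7.366205317562608 ymid 0.0004589556745898217 tongue y -0.010395314313070374 0.012297469201770762 x 0.09078728565423584 z 0.02251592000395084 x ext [-0.0707306   0.08966692]
[([0.1, -0.1], 397, 0.2), ([0.1, -0.0], 1037, 0.21), ([0.1, 0.6], 196, 0.2), ([0.2, 0.4], 383, 0.35), ([0.2, 0.5], 1062, 0.43), ([0.2, 0.6], 482, 0.35), ([0.2, 0.7], 189, 0.22), ([0.3, 0.5], 847, 0.43), ([0.3, 0.6], 754, 0.35), ([0.3, 0.7], 349, 0.22), ([0.3, 0.8], 111, 0.22), ([0.4, 0.6], 2205, 0.22), ([0.4, 0.7], 698, 0.22), ([0.5, 0.4], 343, 0.15)]
top yaw 0.11929845695711602 6.835298086065862 ymid 0.0008531154344051617 tongue y -0.009717141599143648 0.011418612596616879 x 0.09227978021244745 z 0.02282979454212386 x ext [-0.07263041  0.08713275]
[([0.1, -0.1], 305, 0.2), ([0.1, -0.0], 1139, 0.22), ([0.1, 0.3], 68, 0.56), ([0.2, 0.3], 720, 0.57), ([0.2, 0.4], 4312, 0.57), ([0.2, 0.5], 403, 0.45), ([0.2, 0.6], 164, 0.19), ([0.3, 0.4], 304, 0.52), ([0.3, 0.5], 708, 0.5), ([0.3, 0.6], 1806, 0.35), ([0.4, 0.6], 1535, 0.22), ([0.4, 0.7], 204, 0.22), ([0.5, 0.4], 298, 0.16), ([0.7, -0.6], 82, 0.11)]
1 [-0.0016, -0.0013, -30.4524, -0.5736, -0.1409, 0.1467]
-1 [-0.0017, 0.0021, 149.5476, -0.5736, -0.1409, 0.1467]
```

```bash
python3 -m pendant '[0,0,-31,-0.573,-0.141,0.05,0.06, 0,0,-31,-0.573,-0.141,0.05,0.06, 0,0,-31,-0.573,-0.141,0.05,0.06, 0,0,-31,-0.573,-0.141,0.05,0.06, 0,0,-31,-0.573,-0.141,0.05,0.06, 0,0,-31,-0.573,-0.141,0.05,0.06, 0,0,-31,-0.573,-0.141,0.05,0.06, 0,0,-31,-0.573,-0.141,0.05,0.06, 0,0,-31,-0.573,-0.141,0.05,0.06, 0,0,-31,-0.573,-0.141,0.05,0.06]'
cat >> h.py <<'E'
YAW=np.radians(7.0); O=np.array([.608,.1315,0]); S=Ro.from_euler('z',YAW).as_matrix()
def at(x,y,z): return O+S@np.array([x,y,z])
E
python3 -c "
from h import *
print(cmd(at(.085,0,.1),toolR(YAW)),cmd(at(.085,0,.013),toolR(YAW)))"
```

```text
time: 1.93
tcp_pos: [0.5406, 0.2558, 0.2129]
orientation: [[-0.993, -0.121, 0.0], [-0.121, 0.993, 0.0], [-0.0, 0.0, -1.0]]
ft_force: [1.1, 0.5, 0.4]
width: 0.0599
[0.0052, 0.0068, -0.062, -0.1368, -0.1315, 0.1129] [0.0052, 0.0068, -0.062, -0.1368, -0.1315, 0.1999]
```

```bash
python3 -m pendant '[0,0,0,-0.134,-0.1315,0.113,0.06, 0,0,0,-0.134,-0.1315,0.113,0.06, 0,0,0,-0.134,-0.1315,0.113,0.06, 0,0,0,-0.134,-0.1315,0.113,0.06, 0,0,0,-0.134,-0.1315,0.113,0.06, 0,0,0,-0.134,-0.1315,0.113,0.06, 0,0,0,-0.134,-0.1315,0.15,0.06, 0,0,0,-0.134,-0.1315,0.175,0.06, 0,0,0,-0.134,-0.1315,0.192,0.06, 0,0,0,-0.134,-0.1315,0.192,0.06]' 
python3 -m pendant '[0,0,0,0,0,0,0.01, 0,0,0,0,0,0,0.01, 0,0,0,0,0,0,0.01, 0,0,0,0,0,0,0.01, 0,0,0,0,0,0,0.01, 0,0,0,0,0,0,0.01]'
python3 - <<'E'
from h import *
s=read_state(); print(np.round(S.T@(s['tcp_pos']-O),4))
p0=np.array(s['tcp_pos'])
H=at(-.070,0,.018)
for a in (.1,.2,.3,.4,.47):
    T=S@Ro.from_euler('y',-a).as_matrix()@S.T
    print(a,cmd(H+T@(p0-H),T@np.array(s['orientation'])))
E
```

```text
time: 2.77
tcp_pos: [0.6877, 0.1434, 0.0211]
orientation: [[-0.993, -0.121, -0.001], [-0.121, 0.993, -0.0], [0.001, -0.0, -1.0]]
ft_force: [-0.1, 0.9, 1.1]
width: 0.0601
time: 3.27
tcp_pos: [0.6882, 0.1424, 0.021]
orientation: [[-0.993, -0.121, 0.0], [-0.121, 0.993, -0.001], [0.0, -0.002, -1.0]]
ft_force: [-1.3, 1.0, 0.7]
width: 0.0232
[0.081  0.0011 0.021 ]
0.1 [-0.0048, -5.7296, 0.0086, 0.0011, -0.0, -0.0151]
0.2 [-0.0097, -11.4591, 0.0172, 0.0036, -0.0, -0.0299]
0.3 [-0.0145, -17.1887, 0.0258, 0.0076, -0.0001, -0.0445]
0.4 [-0.0193, -22.9183, 0.0344, 0.0131, -0.0001, -0.0586]
0.47 [-0.0227, -26.929, 0.0404, 0.0177, -0.0001, -0.068]
```

```bash
python3 -m pendant '[0,-2.9,0,0.0005,0,-0.0075,0.01, 0,-5.7,0,0.001,0,-0.015,0.01, 0,-8.6,0,0.0022,0,-0.0225,0.01, 0,-11.5,0,0.0036,0,-0.030,0.01, 0,-14.3,0,0.0055,0,-0.037,0.01, 0,-17.2,0,0.0076,0,-0.0445,0.01, 0,-20,0,0.0102,0,-0.0515,0.01, 0,-22.9,0,0.0131,0,-0.0586,0.01, 0,-25.5,0,0.016,0,-0.065,0.01, 0,-25.5,0,0.016,0,-0.065,0.01]'
python3 -c "
from h import *
im,d=get_image('scene');save(cv2.resize(im[140:300,260:460],(800,640))[:600],'open.png')"
```

```text
time: 4.1
tcp_pos: [0.6718, 0.1404, 0.0863]
orientation: [[-0.895, -0.12, 0.43], [-0.109, 0.993, 0.051], [-0.433, -0.001, -0.902]]
ft_force: [-1.9, -3.1, 3.1]
width: 0.0233
```

View pics/open.png

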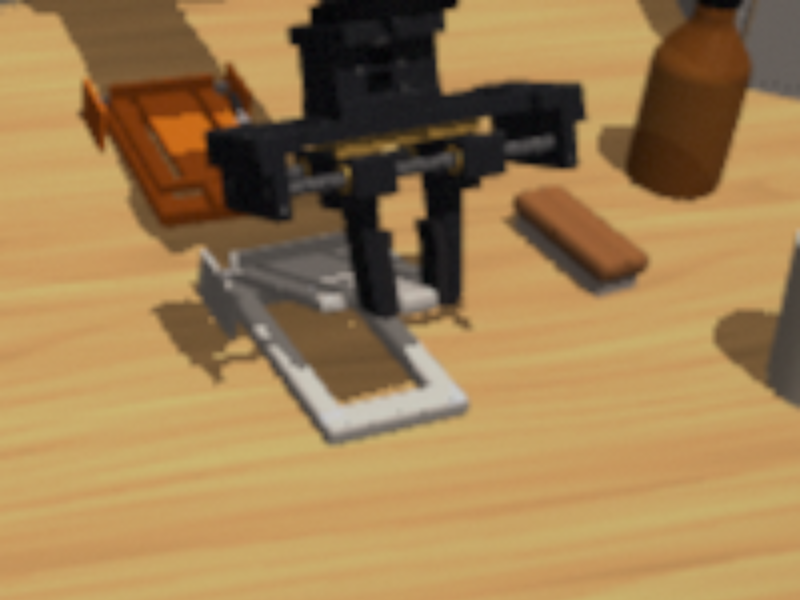

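```bash
python3 -m pendant '[0,0,0,0,0,0,0.06, 0,0,0,0,0,0,0.06, 0,0,0,0,0,0,0.06, 0,0,0,0,0,0,0.06, 0,0,0,0,0,-0.03,0.06, 0,0,0,0,0,-0.07,0.06, 0,0,0,0,0,-0.11,0.06, 0,0,0,0,0,-0.11,0.06]'
python3 - <<'E'
from h import *
R=toolR(np.radians(16.4)); print(cmd([.549,-.276,.12],R))
im,d=get_image('top');C=cloud('top',d); np.savez('/tmp/t2',im=im,d=d)
P=C[(d>0)]; Q=(P-O)@S; F=Q[(abs(Q[:,0])<.055)&(abs(Q[:,1])<.035)&(Q[:,2]>.012)&(Q[:,2]<.1)]
print(len(F),np.polyfit(F[:,0],F[:,2],1))
E
```

```text
time: 4.82
tcp_pos: [0.6255, 0.1359, 0.1926]
orientation: [[-0.891, -0.122, 0.437], [-0.11, 0.993, 0.053], [-0.44, -0.001, -0.898]]
ft_force: [1.1, 0.1, 1.7]
width: 0.0602
[-2.2023, 26.029, -9.2366, 0.1453, -0.3994, 0.0101]
42 [0.33976663 0.04666693]
```

```bash
python3 -m pendant '[-2.2,26,-9.2,0.145,-0.399,0.01,0.04, -2.2,26,-9.2,0.145,-0.399,0.01,0.04, -2.2,26,-9.2,0.145,-0.399,0.01,0.04, -2.2,26,-9.2,0.145,-0.399,0.01,0.04, -2.2,26,-9.2,0.145,-0.399,0.01,0.04, -2.2,26,-9.2,0.145,-0.399,0.01,0.04, -2.2,26,-9.2,0.145,-0.399,0.01,0.04, -2.2,26,-9.2,0.145,-0.399,0.01,0.04, -2.2,26,-9.2,0.145,-0.399,0.01,0.04, -2.2,26,-9.2,0.145,-0.399,0.01,0.04]'
python3 - <<'E'
from h import *
R=toolR(np.radians(16.4)); print(cmd([.549,-.276,.07],R),cmd([.549,-.276,.020],R))
fl=[]
for n,b in (('scene',-.0022),('top',.001)):
    im,d=get_image(n);C=cloud(n,d)+[0,0,b]; P=C[d>0]
    Q=(P-O)@S; F=Q[(abs(Q[:,0]+.01)<.055)&(abs(Q[:,1])<.015)&(Q[:,2]>.015)&(Q[:,2]<.1)]
    k=np.polyfit(F[:,0],F[:,2],1); k=np.polyfit(*F[abs(np.polyval(k,F[:,0])-F[:,2])<.004][:,[0,2]].T,1)
    print(n,len(F),k,np.degrees(np.arctan(k[0])),'at hinge x',np.polyval(k,-.07))
    hsv=cv2.cvtColor(im,cv2.COLOR_RGB2HSV); bl=(hsv[...,0]>100)&(hsv[...,0]<130)&(hsv[...,1]>150)&(d>0)
    for rz,top in (((.004,.016),'slab'),((.021,.035),'rib')):
        B=C[bl]; B=B[(B[:,1]<-.21)&(B[:,2]>rz[0])&(B[:,2]<rz[1])]
        print(top,cv2.minAreaRect((B[:,:2]*1000).astype(np.float32)))
E
```

```text
time: 5.7
tcp_pos: [0.5486, -0.27, 0.1132]
orientation: [[-0.96, -0.281, -0.011], [-0.281, 0.96, 0.001], [0.011, 0.004, -1.0]]
ft_force: [1.2, -0.0, 0.1]
width: 0.0397
[0.2582, -0.6071, -0.0708, 0.0009, -0.0061, 0.0432] [0.2582, -0.6071, -0.0708, 0.0004, -0.0063, 0.0932]
scene 144 [0.47798335 0.05666917] 25.547022860789742 at hinge x 0.023210330848952403
slab ((551.8071899414062, -275.6972961425781), (96.60140228271484, 47.67715835571289), 16.488298416137695)
rib ((549.8052978515625, -275.9845275878906), (57.24757766723633, 17.89339256286621), 15.95078182220459)
top 450 [0.48672358 0.05552043] 25.953279275939355 at hinge x 0.021449782902737323
slab ((0.0, 0.0), (0.0, 0.0), 0.0)
rib ((0.0, 0.0), (0.0, 0.0), 0.0)
```

```bash
python3 -m pendant '[0,-0.6,0,0.001,-0.006,0.03,0.04, 0,-0.6,0,0.001,-0.006,0.06,0.04, 0,-0.6,0,0.001,-0.006,0.08,0.04, 0,-0.6,0,0.001,-0.006,0.0925,0.04, 0,-0.6,0,0.001,-0.006,0.0925,0.04, 0,-0.6,0,0.001,-0.006,0.0925,0.01, 0,-0.6,0,0.001,-0.006,0.0925,0.01, 0,-0.6,0,0.001,-0.006,0.0925,0.01, 0,-0.6,0,0.001,-0.006,0.0925,0.01, 0,-0.6,0,0.001,-0.006,0.0925,0.01]'
python3 -m pendant '[0,0,0,0,0,-0.03,0.01, 0,0,0,0,0,-0.07,0.01, 0,0,0,0,0,-0.11,0.01, 0,0,0,0,0,-0.15,0.01, 0,0,0,0,0,-0.15,0.01]'
python3 - <<'E'
from h import *
A=np.radians(25.8)
for n,b in (('scene',-.0022),('top',.001)):
    im,d=get_image(n);C=cloud(n,d)+[0,0,b];s=read_state()
    hsv=cv2.cvtColor(im,cv2.COLOR_RGB2HSV); bl=(hsv[...,0]>100)&(hsv[...,0]<130)&(hsv[...,1]>130)&(d>0)
    B=C[bl]; B=B[(B[:,1]<-.2)&(B[:,2]>.05)]; L=(B-s['tcp_pos'])@np.array(s['orientation'])
    print(n,len(L),np.round(np.percentile(L,[0.5,50,99.5],axis=0),4).tolist())
    if n=='scene':save(cv2.resize(im[130:290,80:280],(750,600)),'held.png')
R=toolR(YAW,A)
H=at(-.07,0,.018); F=S@Ro.from_euler('y',-A).as_matrix()
# pad centre underside at flap (6+50+1, 0, 4); tcp ~ +20mm normal above underside
for h in (.08,.02): print(h,cmd(H+F@[.057,0,.004+.0205+h],R))
E
```

```text
time: 6.63
tcp_pos: [0.5492, -0.2741, 0.0226]
orientation: [[-0.96, -0.281, 0.0], [-0.281, 0.96, 0.003], [-0.001, 0.003, -1.0]]
ft_force: [0.0, -0.0, -1.3]
width: 0.0177
time: 7.05
tcp_pos: [0.5513, -0.2761, 0.1809]
orientation: [[-0.96, -0.281, 0.011], [-0.281, 0.96, -0.006], [-0.009, -0.008, -1.0]]
ft_force: [0.3, -0.5, -0.6]
width: 0.0176
scene 554 [[-0.0509, -0.0257, -0.1525], [-0.0275, -0.0034, 0.0084], [0.037, 0.0224, 0.017]]Traceback (most recent call last):
  File "<stdin>", line 7, in <module>
    return _quantile_unchecked(
        a, q, axis, out, overwrite_input, method, keepdims, weights)
    return _ureduce(a,
                    func=_quantile_ureduce_func,
    ...<5 lines>...
                    overwrite_input=overwrite_input,
                    method=method)
    r = func(a, **kwargs)
    result = _quantile(arr,
                       quantiles=q,
    ...<2 lines>...
                       out=out,
                       weights=wgt)
    slices_having_nans = np.isnan(arr[-1, ...])
                                  ~~~^^^^^^^^^
IndexError: index -1 is out of bounds for axis 0 with size 0
```

View pics/held.png

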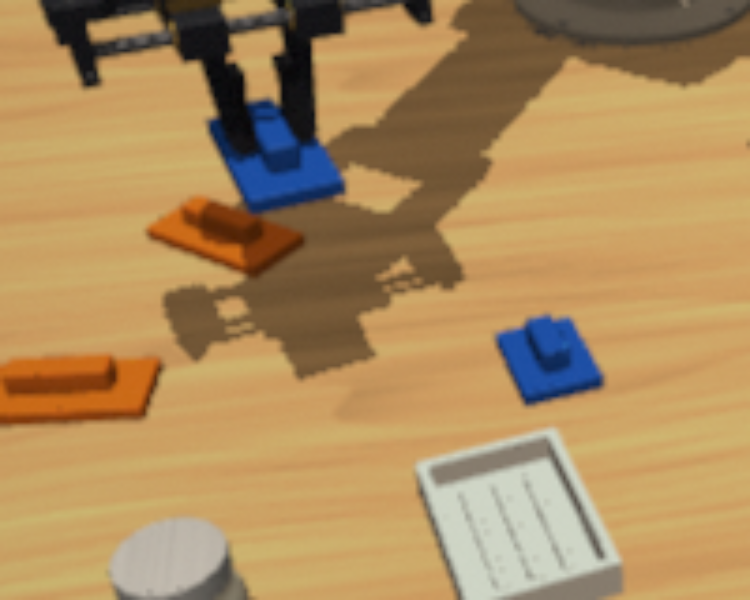

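```bash
cat >> h.py <<'E'
A=np.radians(25.8); Hn=at(-.07,0,.018); F=S@Ro.from_euler('y',-A).as_matrix()
def rest(x,y,z): return Hn+F@np.array([x+.006,y,z+.004])
E
python3 -c "
from h import *
print(np.round(read_state()['tcp_pos'],4),cmd(rest(.052,0,.0215+.08),toolR(YAW,A)))"
```

```text
[ 0.5494 -0.2748  0.174 ] [2.1313, -25.587, 9.1575, -0.1075, 0.3837, 0.0362]
```

```bash
python3 -m pendant '[2.1,-25.6,9.2,-0.1075,0.384,0.036,0.01, 2.1,-25.6,9.2,-0.1075,0.384,0.036,0.01, 2.1,-25.6,9.2,-0.1075,0.384,0.036,0.01, 2.1,-25.6,9.2,-0.1075,0.384,0.036,0.01, 2.1,-25.6,9.2,-0.1075,0.384,0.036,0.01, 2.1,-25.6,9.2,-0.1075,0.384,0.036,0.01, 2.1,-25.6,9.2,-0.1075,0.384,0.036,0.01, 2.1,-25.6,9.2,-0.1075,0.384,0.036,0.01, 2.1,-25.6,9.2,-0.1075,0.384,0.036,0.01, 2.1,-25.6,9.2,-0.1075,0.384,0.036,0.01]'
python3 -m pendant '[0,0,0,0,0,0,0.01, 0,0,0,0,0,0,0.01, 0,0,0,0,0,0,0.01, 0,0,0,0,0,0,0.01]'
python3 - <<'E'
from h import *
for n,b in (('scene',-.0022),('top',.001)):
    im,d=get_image(n);C=cloud(n,d)+[0,0,b];s=read_state()
    hsv=cv2.cvtColor(im,cv2.COLOR_RGB2HSV); bl=(hsv[...,0]>100)&(hsv[...,0]<130)&(hsv[...,1]>130)&(d>0)
    B=C[bl]; B=B[(B[:,1]>.02)&(B[:,2]>.05)]
    if len(B)<30: print(n,len(B)); continue
    L=(B-rest(0,0,0))@F; T=(np.array(s['tcp_pos'])-rest(0,0,0))@F
    print(n,len(L),'pad in rest frame',np.round(np.percentile(L,[0.5,50,99.5],axis=0),4).tolist(),'tcp',np.round(T,4))
    slab=L[L[:,2]<T[2]-.005]; print(' rect',cv2.minAreaRect((slab[:,:2]*1000).astype(np.float32)))
    if n=='scene':save(cv2.resize(im[110:270,260:460],(750,600)),'above.png')
print(s['ft_force'],cmd(rest(.052,0,.0215+.01),toolR(YAW,A)))
E
```

```text
time: 7.98
tcp_pos: [0.5425, 0.1275, 0.1357]
orientation: [[-0.896, -0.123, 0.426], [-0.11, 0.992, 0.056], [-0.43, 0.004, -0.903]]
ft_force: [0.2, -1.5, -1.3]
width: 0.0174
time: 8.32
tcp_pos: [0.5443, 0.123, 0.1372]
orientation: [[-0.895, -0.12, 0.429], [-0.107, 0.993, 0.054], [-0.432, 0.003, -0.902]]
ft_force: [0.0, 0.2, -1.5]
width: 0.0178
scene 268 pad in rest frame [[0.01, -0.0309, 0.0799], [0.079, -0.0095, 0.0885], [0.1004, 0.0211, 0.1744]] tcp [ 0.0512 -0.0007  0.101 ]
 rect ((61.64107131958008, -19.02458953857422), (101.83943176269531, 42.490821838378906), 24.89512825012207)
top 233 pad in rest frame [[0.0632, -0.0251, 0.0839], [0.0824, -0.002, 0.0887], [0.0993, 0.0203, 0.169]] tcp [ 0.0513 -0.0007  0.1011]
 rect ((81.31024932861328, -2.028055191040039), (36.0346794128418, 46.51955795288086), 1.0004655122756958)
[-0.30007442  0.30326539 -1.30235508] [0.0846, -0.1402, -0.1996, -0.0008, 0.0006, 0.0696]
```

View pics/above.png

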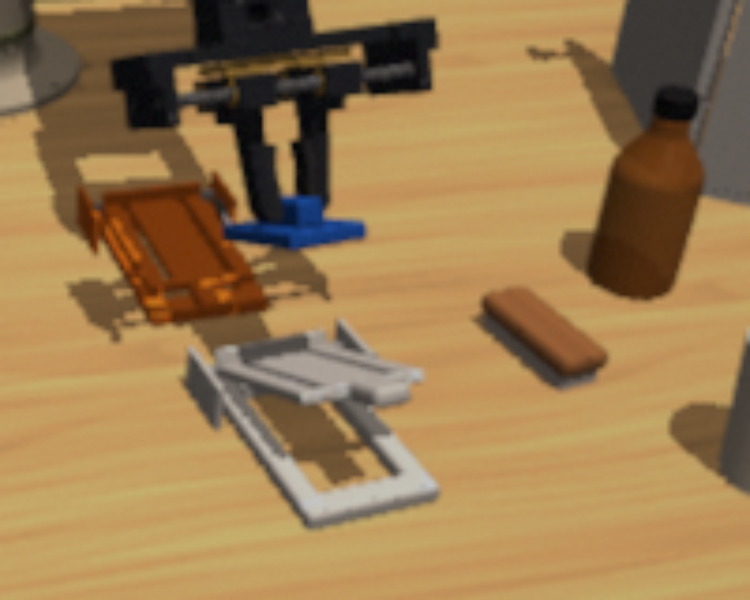

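The stand is standing open at (300,360) in this crop. The pad is held above it, aligned with the slope. Next I lower it in stages while watching the force.

```bash
python3 -m pendant '[0,0,0,-0.0023,0.0006,0.02,0.01, 0,0,0,-0.0023,0.0006,0.04,0.01, 0,0,0,-0.0023,0.0006,0.055,0.01, 0,0,0,-0.0023,0.0006,0.064,0.01, 0,0,0,-0.0023,0.0006,0.070,0.01, 0,0,0,-0.0023,0.0006,0.070,0.01, 0,0,0,-0.0023,0.0006,0.070,0.01]'
python3 - <<'E'
from h import *
for n,b in (('scene',-.0022),('top',.001)):
    im,d=get_image(n);C=cloud(n,d)+[0,0,b];s=read_state()
    hsv=cv2.cvtColor(im,cv2.COLOR_RGB2HSV); bl=(hsv[...,0]>100)&(hsv[...,0]<130)&(hsv[...,1]>130)&(d>0)
    P=(C[d>0]-rest(0,0,0))@F; L=(C[bl]-rest(0,0,0))@F;T=(np.array(s['tcp_pos'])-rest(0,0,0))@F
    L=L[(abs(L[:,1])<.06)&(abs(L[:,0]-.05)<.08)&(L[:,2]<.1)]
    sl=L[(L[:,0]>.088)&(L[:,2]<T[2])]; fl=P[(P[:,0]>.108)&(P[:,0]<.118)&(abs(P[:,1])<.03)&(abs(P[:,2])<.02)]
    print(n,'tcp',np.round(T,4),'slab z',np.median(sl[:,2]),'y',np.percentile(sl[:,1],[1,99]),'xend',np.percentile(sl[:,0],99),'flap z',np.median(fl[:,2]),len(sl),len(fl))
print(np.round(s['ft_force'],1),cmd(rest(.0535,0,.0215+.001),toolR(YAW,A)))
E
```

```text
time: 9.0
tcp_pos: [0.5765, 0.1286, 0.076]
orientation: [[-0.895, -0.121, 0.43], [-0.108, 0.993, 0.055], [-0.434, 0.003, -0.901]]
ft_force: [0.8, -0.3, -0.8]
width: 0.0179
scene tcp [0.0539 0.001  0.0318] slab z 0.016315254319966874 y [-0.0249242   0.02197728] xend 0.10294575149347732 flap z 0.00011967351940107436 112 32
top tcp [0.054  0.0011 0.0319] slab z 0.019320313875827465 y [-0.02317166  0.02110903] xend 0.10197708283354688 flap z -0.0007780665080785305 82 67
[ 0.1 -1.  -0.1] [0.1217, -0.0553, -0.1063, 0.0005, -0.0012, 0.0094]
```

```bash
python3 -m pendant '[0,0,0,0,0,0.003,0.01, 0,0,0,0,0,0.006,0.01, 0,0,0,0,0,0.006,0.01, 0,0,0,0,0,0.006,0.01]'; python3 -m pendant '[0,0,0,0,0,0.001,0.01, 0,0,0,0,0,0.002,0.01, 0,0,0,0,0,0.002,0.01]';  python3 -m pendant '[0,0,0,0,0,0.0005,0.01, 0,0,0,0,0,0.001,0.01, 0,0,0,0,0,0.001,0.01]'
python3 -c "
from h import *
s=read_state();print(((np.array(s['tcp_pos'])-rest(0,0,0))@F).round(4),s['ft_force']@F)"
```

```text
time: 9.43
tcp_pos: [0.579, 0.1292, 0.0702]
orientation: [[-0.895, -0.121, 0.43], [-0.108, 0.993, 0.055], [-0.433, 0.003, -0.901]]
ft_force: [0.4, -0.2, -1.1]
width: 0.0172
time: 9.68
tcp_pos: [0.5799, 0.1293, 0.0684]
orientation: [[-0.895, -0.121, 0.43], [-0.108, 0.993, 0.055], [-0.433, 0.003, -0.901]]
ft_force: [-0.7, 0.2, 0.1]
width: 0.0176
time: 9.93
tcp_pos: [0.5804, 0.1294, 0.0676]
orientation: [[-0.895, -0.121, 0.43], [-0.108, 0.993, 0.055], [-0.433, 0.003, -0.901]]
ft_force: [-0.2, 0.9, -1.0]
width: 0.0177
[0.0536 0.0012 0.0222] [-0.47020908  0.90680235 -0.83205527]
```

```bash
for i in 1; do python3 -m pendant '[0,0,0,0.0008,0,0,0.01, 0,0,0,0.0015,0,0,0.01, 0,0,0,0.0015,0,0,0.01]'; python3 -m pendant '[0,0,0,0.0005,0,0,0.01, 0,0,0,0.001,0,0,0.01, 0,0,0,0.001,0,0,0.01]'; done
python3 -c "
from h import *
s=read_state();print(((np.array(s['tcp_pos'])-rest(0,0,0))@F).round(4),s['ft_force']@F)"
```

```text
time: 10.18
tcp_pos: [0.5792, 0.1292, 0.0672]
orientation: [[-0.894, -0.121, 0.431], [-0.108, 0.993, 0.055], [-0.434, 0.003, -0.901]]
ft_force: [1.1, 0.8, -0.2]
width: 0.0175
time: 10.43
tcp_pos: [0.579, 0.1292, 0.0673]
orientation: [[-0.893, -0.121, 0.432], [-0.108, 0.993, 0.055], [-0.436, 0.003, -0.9]]
ft_force: [5.2, 3.2, 3.5]
width: 0.0179
[0.0523 0.0012 0.0225] [6.50701364 2.5567543  0.69510335]
```

```bash
python3 -m pendant '[0,0,0,-0.0007,0,0,0.01, 0,0,0,-0.0007,0,0.0005,0.01, 0,0,0,-0.0007,0,0.001,0.01, 0,0,0,-0.0007,0,0.001,0.01]'; python3 -c "
from h import *
s=read_state();print(((np.array(s['tcp_pos'])-rest(0,0,0))@F).round(4),s['ft_force']@F)"
python3 -m pendant '[0,0,0,0,0,0.0005,0.01, 0,0,0,0,0,0.0008,0.01, 0,0,0,0,0,0.0008,0.01]'; python3 -c "
from h import *
s=read_state();print(((np.array(s['tcp_pos'])-rest(0,0,0))@F).round(4),s['ft_force']@F)
for n,b in (('scene',-.0022),('top',.001)):
    im,d=get_image(n);C=cloud(n,d)+[0,0,b]
    hsv=cv2.cvtColor(im,cv2.COLOR_RGB2HSV); bl=(hsv[...,0]>100)&(hsv[...,0]<130)&(hsv[...,1]>130)&(d>0)
    P=(C[d>0]-rest(0,0,0))@F; L=(C[bl]-rest(0,0,0))@F
    L=L[(abs(L[:,1])<.06)&(abs(L[:,0]-.05)<.08)]
    sl=L[(L[:,0]>.086)&(L[:,2]<.022)]; fl=P[(P[:,0]>.106)&(P[:,0]<.118)&(abs(P[:,1])<.03)&(abs(P[:,2])<.02)]
    print(n,'slab z',np.median(sl[:,2]),'y',np.percentile(sl[:,1],[1,99]),'xend',np.percentile(sl[:,0],99),'flap z',np.median(fl[:,2]))
"
```

```text
time: 10.77
tcp_pos: [0.5793, 0.1292, 0.0668]
orientation: [[-0.894, -0.121, 0.431], [-0.108, 0.993, 0.055], [-0.435, 0.003, -0.901]]
ft_force: [-0.5, 0.6, 9.3]
width: 0.0176
[0.0524 0.0012 0.0219] [3.66764249 0.61432646 8.57607579]
time: 11.02
tcp_pos: [0.5796, 0.1292, 0.0665]
orientation: [[-0.894, -0.121, 0.432], [-0.108, 0.993, 0.055], [-0.435, 0.002, -0.9]]
ft_force: [-4.4, -0.6, 17.0]
width: 0.0177
[0.0525 0.0012 0.0216] [ 3.410434   -0.03034001 17.25416406]
scene slab z 0.006375232044680726 y [-0.02409346  0.02467923] xend 0.10308326516052163 flap z -0.0003424770365381882
top slab z 0.008739814643333075 y [-0.0224952   0.02146021] xend 0.10054346761813177 flap z -0.001271738036855925
```

```bash
python3 -m pendant '[0,0,0,0,0,-0.0005,0.01, 0,0,0,0,0,-0.0013,0.01, 0,0,0,0,0,-0.0013,0.01]'; python3 -c "
from h import *
s=read_state();print(((np.array(s['tcp_pos'])-rest(0,0,0))@F).round(4),s['ft_force']@F)
im,d=get_image('scene');save(cv2.resize(im[150:270,290:440],(750,600)),'seated.png')"
```

```text
time: 11.37
tcp_pos: [0.5793, 0.1291, 0.0668]
orientation: [[-0.894, -0.121, 0.431], [-0.108, 0.993, 0.055], [-0.435, 0.003, -0.901]]
ft_force: [3.1, 1.8, 4.8]
width: 0.0177
[0.0523 0.0012 0.022 ] [5.02233623 1.36567023 2.86707764]
```

View pics/seated.png

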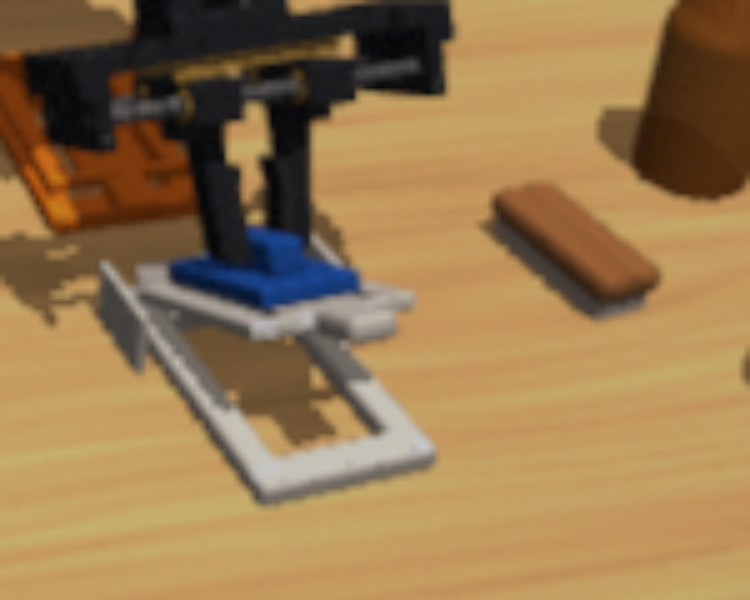

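The pad lies on the slope, at (265,265) in this crop, and the stand is still up. Contact is light at 2.9 N, so I release.

```bash
python3 -m pendant '[0,0,0,0,0,0,0.03, 0,0,0,0,0,0,0.04, 0,0,0,0,0,0,0.04, 0,0,0,0,0,0,0.04, 0,0,0,0,0,-0.02,0.04, 0,0,0,0,0,-0.05,0.04, 0,0,0,0,0,-0.09,0.04, 0,0,0,0,0,-0.13,0.04, 0,0,0,0,0,-0.16,0.04, 0,0,0,0,0,-0.16,0.04]'
python3 - <<'E'
from h import *
big=[]
for n,b in (('scene',-.0022),('top',.001)):
    im,d=get_image(n);C=cloud(n,d)+[0,0,b]
    hsv=cv2.cvtColor(im,cv2.COLOR_RGB2HSV); bl=(hsv[...,0]>100)&(hsv[...,0]<130)&(hsv[...,1]>130)&(d>0)
    P=(C[d>0]-rest(0,0,0))@F; L=(C[bl]-rest(0,0,0))@F
    L=L[(abs(L[:,1])<.06)&(abs(L[:,0]-.05)<.08)&(L[:,2]<.06)]
    sl=L[(L[:,2]<.016)&(L[:,2]>.002)]; fl=P[(P[:,0]>.106)&(P[:,0]<.118)&(abs(P[:,1])<.03)&(abs(P[:,2])<.02)]
    up=sl[sl[:,2]>.004]; k=np.polyfit(up[:,0],up[:,2],1)
    print(n,cv2.minAreaRect((sl[:,:2]*1000).astype(np.float32)),'slab z fit',k,'y',np.percentile(sl[:,1],[1,99]),'x',np.percentile(sl[:,0],[1,99]),'flap z',np.median(fl[:,2]))
    c=(330,215) if n=='scene' else (236,197)
    big.append(cv2.resize(im[c[1]-50:c[1]+50,c[0]-40:c[0]+40],(400,500),interpolation=cv2.INTER_CUBIC))
save(np.hstack(big),'final.png')
E
```

```text
time: 12.25
tcp_pos: [0.5097, 0.1205, 0.2156]
orientation: [[-0.891, -0.122, 0.437], [-0.109, 0.993, 0.055], [-0.44, 0.002, -0.898]]
ft_force: [1.2, -0.7, 0.9]
width: 0.0399
scene ((57.92352294921875, -0.830322265625), (89.64170837402344, 48.7738037109375), 0.5668849349021912) slab z fit [-0.02243338  0.01115648] y [-0.0249444   0.02145687] x [0.01586757 0.10237173] flap z 0.0003026420510173387
top ((64.90184783935547, -0.7328739166259766), (45.67668151855469, 70.8604965209961), 89.95603942871094) slab z fit [0.000604   0.00921639] y [-0.02318464  0.02164146] x [0.03034175 0.10007213] flap z -0.0006353584944072639
```

View pics/final.png

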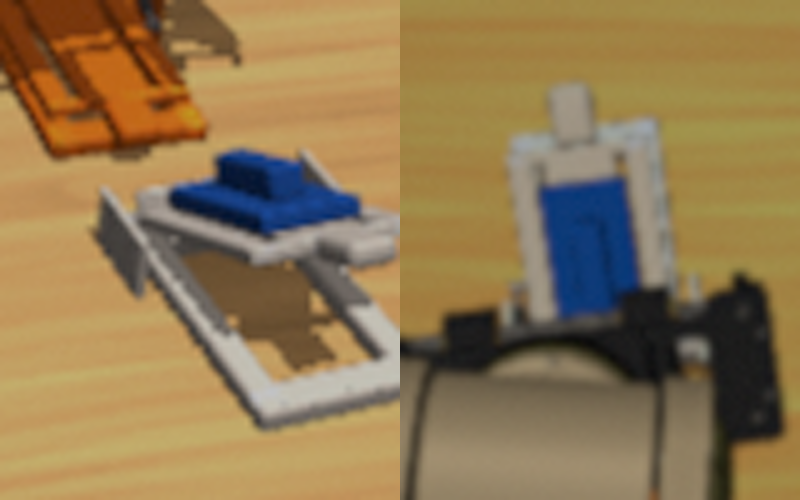

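```bash
python3 -c "
from h import *
get_image('scene')
for t in ['short_pad_grip','soap_dish','nail_brush','bottle','tumbler','jar']:
    r=find_in('scene',t); print(t,r and np.round(r[0]['xyz'],3),r and round(r[0]['p'],2))
print(hand_in())"
```

```text
short_pad_grip [ 0.57 -0.14  0.01] 0.67
soap_dish [ 0.705 -0.168  0.012] 0.63
nail_brush [] []
bottle [0.485 0.421 0.077] 0.85
tumbler [0.706 0.381 0.068] 0.81
jar [ 0.761 -0.33   0.05 ] 0.97
the job is handed in; nothing more can be done
None
```

The white stand is up and the longer blue pad lies on its slope, rib up and lengthwise, with one end against the bottom lip. I handed the job in after about 12 s of robot time.

**What I did:**
- I gripped the tongue and lifted it through its arc. The flap stayed up at about 26° after I let go.
- I gripped the long pad by its rib and turned it to the slope. I slid it down until I felt the lip (about 6.5 N), then lowered it until it lay flat.
- I eased off to about 3 N before letting go, then backed straight out.

**Last checks:**
- **Pad:** flat on the slope, off the middle line by about 1 mm and turned by less than 1°. Its upper end is 100–102 mm from the lip for a 100 mm pad, so any gap there is at most about 2 mm by camera.
- **Stand:** open after release, with the flap at the same height as before.
- **Other things:** the short pad, soap dish, bottle, tumbler and jar were found where they started, within the detector's 4–5 mm. The detector missed the nail brush in the last picture. It was in place in the earlier ones and I never went near it.

**One check disagreed:** while lowering, the push along the slope's normal briefly reached about 17 N, above the roughly 15 N at which the stand starts to fold. I backed off at once, and the flap had not moved.

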